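Press the first race home by feel and set the depth stop

TASK

The first bearing race of a batch has been started in its housing under the bench lever press. Bring the lever down until you feel the race go home and the resistance firm up, without forcing it any further; with the ram still resting on the race, note that travel for the rest of the batch by sliding the brass depth-stop collar up its rod until it just touches the arm on the ram, without lifting the ram off the race. Then swing the lever back up to about where it was, so that the ram is clear of the race and the collar stays where you set it, and leave the things lying around alone.

Things in the scene. Friction and masses are not known exactly. Their poses are not given: they have to be found in the camera images.
- press: Green bench lever press (rack and pinion), fixed, upright; foot 215 x 130 mm, head 64 mm wide and 227 mm high. Origin on the table top under the ram's axis; x from the open front (robot side) to the column, y to the depth-stop rod, z up. On its anvil, under the ram, stands an aluminium bearing housing: 80 mm flange, 30 mm bore, rim 66 mm above the table.
- lever_pivot (a point): Axis of the lever and pinion, in the plane in which the lever's bar swings: 41 mm behind the ram's axis, 75 mm to its right (press -y), 190 mm above the table. The axis is parallel to the press y axis.
- knob (a point): Centre of the black ball knob (32 mm diameter) at the end of the lever's 13 mm bar, 200 mm from lever_pivot on the robot's side of it. At the knob it takes about 1 to 2 N to lower the ram freely, 3 to 4 N while the race slides, then the resistance rises steeply (several N per mm): 9 to 16 N is a firm press, above about 28 N dents the race. Raising takes about 5 N.
- ram_nose (a point): Centre of the flat lower face of the steel ram (round nose 26 mm across).
- race_top (a point): Centre of the upper face of the steel bearing race (28 mm outside, 10 mm high), a tight sliding fit in the housing's bore (about 16 N of friction); z up. The shoulder in the bore on which it comes home cannot be seen and its depth differs from housing to housing: 5 to 12 mm below where the race starts.
- dog_under (a point): Point on the under face of the steel arm (12 mm thick, 34 mm wide) that is fixed to the top of the ram and moves with it; the depth-stop rod passes through the arm here. It lies 172 mm above ram_nose.
- collar_top (a point): Centre of the upper face of the brass depth-stop collar (22 mm diameter, 14 mm high) on the upright 8 mm rod 70 mm to the left (press +y) of the ram, below the arm. It starts 16 to 36 mm too low and can slide up at least 33 mm to 250 mm above the table. It stays where it is left; sliding it takes 2 to 4 N; pushing it against the arm with over about 25 N lifts the ram.
- thumb_plate (a point): Centre of the red upright thumb plate fixed to the collar: 12 mm thick along press x, 30 mm along press y, 30 mm high. It lies 65 mm to the left (press +y) of the rod and 1 mm below the height of collar_top. Its two broad faces and the space above it are free; the arm on the ram ends 55 mm to its right.
- next_race_1: Loose bearing race, 28 mm outside, 10 mm high, origin at the centre of its underside; waiting, not to be moved.
- next_race_2: Another such race, waiting, not to be moved.
- bench_micrometer: Loose micrometer with a green frame, 61 x 130 x 16 mm, lying on the table; origin at the centre of its underside; not to be moved.
- blue_marker: Loose blue marker pen, 137 mm long, lying on the table; origin at the centre of its underside; not to be moved.
- lever (a joint): Lever angle: 0 = 0.55 rad above level, grows as the knob is pressed down (0.55 = level, at most 0.95); starts at 0 to 0.08. Each radian lowers the ram 30 mm. The lever stays where it is left (slideway friction).

How it is judged:
By the outcome, as a careful person would: the job done as asked, in the order asked, and still so for the second after the job is handed in, with the robot touching nothing.
It also fails if it takes over 58 s, if anything falls off the work surface, if the arm or the gripper's body presses on something with over 40 N, if the wrist force passes 120 N, or if a joint passes its speed limit or range.

ROBOT

A 6-joint arm with a two-finger parallel gripper is mounted at the origin on a cart in front of the work surface, level with it; the furniture and walls round the work are solid. World frame = base frame: x ahead of the robot, y to its left, z up, the work surface at z = 0. Lengths are in m, angles in rad, forces in N, time in s.
With the tool pointing down it reaches from about 0.3 to 0.775 m from the base axis. Payload 14.6 kg.
Tool frame: the origin (TCP) lies at the very end of the fingers, on their centre line; the grasp point (between the pads) lies 19 mm behind it; z points along the fingers, y is the line along which they close (so a half turn about z gives the same grasp; the last joint's range is limited). The gripper opens to 94 mm and grips with 3 to 60 N. Pads are 16 mm wide; open, the fingers measure 119 mm over their backs; the gripper's body (75 mm by 177 mm) begins 78 mm behind the grasp point.
Start: joints at [1.156, 0.3, 1.521, -0, 1.321, -0.067], TCP at [0.187, 0.517, 0.205] pointing down, gripper open.
Joint ranges: [-3.03, 3.03], [-0.79, 2.21], [0.23, 2.52], [-1.04, 4.18], [0, 3.07], [-2.55, 2.55]. Speed limits (rad/s): [2.22, 2.22, 2.57, 3.14, 3.14, 3.14].

INTERFACE

Orientations are given as [roll, pitch, yaw] about the fixed x, y, z axes, in that order (R = Rz(yaw) Ry(pitch) Rx(roll)).
In Python, from station import ctrl gives the robot as it stands.
- The arm moves only by the tool move_arm, never from a script. Its argument "increments" is a list of rows, each a list of 7 numbers: the opening, from 0 (shut) to 1 (fully open), then the shift along the tool's x, y, z in units of 50 mm (1.0 is 50 mm), then the turn, a rotation vector about the tool's x, y, z in rad. In form: [[claw, tx, ty, tz, rx, ry, rz], ...]. A call has 1 to 20 rows; each row shifts and turns the commanded pose from where the row before left it, along the tool's axes as they then stand; what a row does not reach is not made up. A row lasts 1/10 s, in which the tool goes at most 50 mm and 8.59 degrees, less where a joint would pass 70% of its speed; a pose out of reach is approached as far as the arm can. A call is refused whole if a number of a shift passes 1 or a number of a turn 0.15, either way. A call with a gripper value outside its range is refused whole. The fingers move at their own pace and stop on an object; "force" is the grip in N (left out, the last holds). Time passes only in rows, so rows that do not move let the fingers close. It gives the time, the measured TCP pose, the force, the opening and the grip force at its end, in the units of the state.
- ctrl.get_obs(): the state, without advancing time (a new reading comes with each control period).
- ctrl.camera(name): name is "scene" or "top" or "wrist"; returns a dict with "color" (480x640x3 uint8, blue, green, red), "K" (3x3 intrinsics, pixels), "distortion" ([k1, k2, p1, p2, k3] as OpenCV has them; the pictures are not rectified), "pose" (4x4, takes a point from camera to world coordinates); the wrist camera has in their place "tool_from_camera" (4x4, takes a point from camera to tool coordinates, whose origin is the TCP and whose axes are the flange's). Camera axes: x right, y down, z forward; pixel columns grow to the right and rows downward; lengths in m; the calibration is good to about 2 mm. A picture is of the moment at which its call begins: read the wrist's pose just before it. There is no depth.
- ctrl.hand_in(): hands the job in; it is judged then, once.
Trained networks look in a picture, given as the dict that the camera call returned (one of the last four; its "shot" number tells which), for a name from the list of things; names that differ only in an ending like _2 or _b are one class to them, and where a whole thing is asked for, a point or a joint stands for the part that bears it (a point fixed in the world has none). Each returns a list of dicts, best first, with "conf" (0 to 1); they miss things now and then, are a little off and sometimes report something else, mostly with a low value. They report only what shows in the picture. A call takes as long as a camera call.
- ctrl.cut_out(name, picture): "mask" (480x640 bool, what is visible of it) and "centre" ([row, column] in pixels, amid what is visible of it).
The state is a dict: "time_s": time; "qpos": joint angles; "joint_vel": joint speeds; "tau": joint torques, N m; "ee_pos": TCP position; "eef_rot": TCP orientation; "force": force on the tool from outside, world axes, zero at the start; "moment": the same for the moment, N m; "grip_width": finger opening in m; "grip_force": force on a finger pad.
Only numpy, scipy, OpenCV 4.12 (cv2) and the standard library are available. Lean on these libraries where they do the work, as an engineer would, in place of code of your own. Each camera call takes 0.05 s, during which the arm holds its last target. There are 200 camera calls.

## Working session

There is one attempt and no reset: what is moved stays moved. The work goes in short steps, Python scripts to look and compute and a tool call to move; the robot and the scene stay as the last step left them, time stands still between calls to the robot, and variables do not carry over. Pictures are saved under pics/ and viewed, at most 10 in all, crops included, and the job is handed in when it is done.

Besides the shell and the picture viewer there is one more tool, called after "Request:" by a JSON object that holds its "name" and its "arguments". move_arm: Moves the arm, as the interface text tells. Its arguments: {"type":"object","properties":{"increments":{"type":"array","items":{"type":"array","items":{"type":"number"}}},"force":{"type":"number"}},"required":["increments"]}

```bash
mkdir -p pics
cat > h.py <<'E'
import numpy as np, cv2
from station import ctrl
def px(d,P):
    T=np.linalg.inv(d["pose"]); P=np.atleast_2d(P).astype(float)
    p,_=cv2.projectPoints(P,cv2.Rodrigues(T[:3,:3])[0],T[:3,3],np.array(d["K"]),np.array(d["distortion"])); return p[:,0]
def ray(d,uv):
    n=cv2.undistortPoints(np.array([[uv]],float),np.array(d["K"]),np.array(d["distortion"]))[0,0]
    R=np.array(d["pose"])[:3,:3]; v=R@[n[0],n[1],1]; return np.array(d["pose"])[:3,3],v/np.linalg.norm(v)
def wristpose(d,o):
    from scipy.spatial.transform import Rotation as R
    T=np.eye(4); r=np.array(o["eef_rot"]); T[:3,:3]=r if r.shape==(3,3) else R.from_euler('xyz',r).as_matrix(); T[:3,3]=o["ee_pos"]
    d["pose"]=T@np.array(d["tool_from_camera"]); return d
def tri(rs):
    A=np.zeros((3,3));b=np.zeros(3)
    for o,v in rs:
        M=np.eye(3)-np.outer(v,v);A+=M;b+=M@o
    return np.linalg.solve(A,b)
E
python3 - <<'E'
from h import *
print(ctrl.get_obs())
for n in ["scene","top"]:
    d=ctrl.camera(n); cv2.imwrite(f"pics/{n}0.png",d["color"]); print(n,np.round(d["pose"],3).tolist())
    for k in ["knob","thumb_plate","collar_top","press","ram_nose","race_top","dog_under"]:
        r=ctrl.cut_out(k,d); print(k,[(round(x["conf"],2),np.round(x["centre"]),int(x["mask"].sum())) for x in r[:2]])
E
```

```text
{'time_s': 0.0, 'qpos': array([ 1.15639450e+00,  3.00464949e-01,  1.52157513e+00,  1.16175095e-05,
        1.32070466e+00, -6.65888866e-02]), 'joint_vel': array([ 0.0005181 , -0.00089097,  0.00012936,  0.00085158, -0.00012306,
       -0.00090891]), 'tau': array([ 7.47041622e-05, -5.31801081e+01, -3.52738810e+01,  7.07524410e-02,
        2.43816606e-02,  6.87772672e-05]), 'ee_pos': array([0.18735195, 0.51682833, 0.20489223]), 'eef_rot': array([-3.14044387e+00, -8.78872666e-05,  2.79377679e+00]), 'force': array([ 0.75432269,  0.25590053, -0.1937275 ]), 'moment': array([-0.07021826, -0.00456443,  0.02777175]), 'grip_force': 0.0, 'grip_width': 0.09389658012220496}
scene [[-0.778, -0.474, 0.413, 0.19], [-0.629, 0.583, -0.514, 0.325], [0.003, -0.66, -0.752, 0.832], [0.0, 0.0, 0.0, 1.0]]
knob [(0.71, array([209., 299.]), 1104)]
thumb_plate [(0.71, array([262., 190.]), 661)]
collar_top [(0.58, array([258., 191.]), 630)]
press [(0.97, array([254., 246.]), 12102), (0.25, array([256., 439.]), 521)]
ram_nose [(0.56, array([214., 231.]), 1371)]
race_top []
dog_under [(0.72, array([214., 232.]), 1424)]
top [[-0.009, -0.991, 0.136, 0.376], [-1.0, 0.01, 0.01, -0.135], [-0.011, -0.136, -0.991, 1.231], [0.0, 0.0, 0.0, 1.0]]
knob [(0.96, array([197., 321.]), 982)]
thumb_plate [(0.7, array([175., 228.]), 233)]
collar_top [(0.78, array([173., 225.]), 227)]
press [(0.58, array([180., 296.]), 7231)]
ram_nose [(0.89, array([170., 271.]), 946), (0.23, array([172., 228.]), 210)]
race_top [(0.46, array([319., 321.]), 397)]
dog_under [(0.69, array([172., 273.]), 905), (0.28, array([175., 228.]), 228)]
```

View pics/scene0.png

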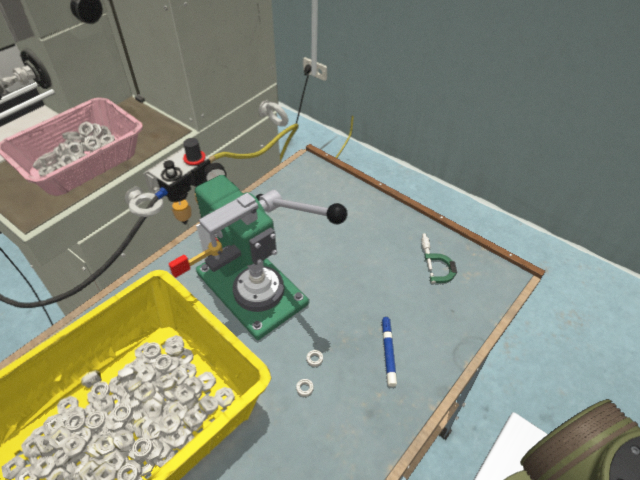

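View pics/top0.png

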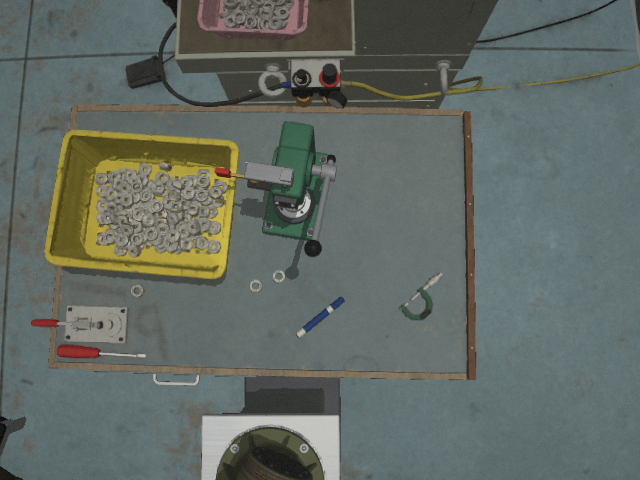

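```bash
cat > loc.py <<'E'
from h import *
from scipy.optimize import least_squares
def blob(m):
    n,l,s,c=cv2.connectedComponentsWithStats(m.astype(np.uint8)); i=1+np.argmax(s[1:,4]); return c[i],s[i,4],s[i]
obs={}
ds={n:ctrl.camera(n) for n in ["scene","top"]}
for n,d in ds.items():
    im=d["color"].astype(int)
    for k,uv in {"knob":dict(scene=(337,213),top=(313,248))[n],"plate":dict(scene=(180,266),top=(223,172))[n]} .items() if False else [("knob",dict(scene=(337,213),top=(313,248))[n]),("plate",dict(scene=(180,266),top=(223,172))[n])]:
        w=np.zeros(im.shape[:2],bool); u,v=uv; w[v-16:v+16,u-16:u+16]=1
        m=w&((im.max(2)<60) if k=="knob" else ((im[...,2]>110)&(im[...,1]<70)&(im[...,0]<80)))
        c,a,s=blob(m); obs[n,k]=c; print(n,k,c,s)
K=tri([ray(ds[n],obs[n,"knob"]) for n in ds]);P=tri([ray(ds[n],obs[n,"plate"]) for n in ds])
print("knob",K,"plate",P)
def pts(p):
    x,y,a,l,zp=p;R=np.array([[np.cos(a),-np.sin(a),0],[np.sin(a),np.cos(a),0],[0,0,1]]);o=np.array([x,y,0])
    t=.55-l; return o+R@[.041-.2*np.cos(t),-.075,.19+.2*np.sin(t)], o+R@[0,.135,zp]
def res(p):
    k,q=pts(p);return np.concatenate([(px(ds[n],z)[0]-obs[n,nm]) for n in ds for nm,z in (("knob",k),("plate",q))])
s=least_squares(res,[K[0]+.13,K[1]+.08,0,0.04,.21],x_scale=[.01,.01,.05,.05,.01])
print("press x y yaw lever zplate",s.x.round(4),"res",s.fun.round(1)); print(pts(s.x)); np.save("press.npy",s.x)
E
python3 loc.py
```

```text
scene knob [336.34563758 213.51677852] [327 204  20  20 298]
scene plate [179.33214286 265.775     ] [169 255  21  22 280]
top knob [311.5515873 247.       ] [297 237  25  20 252]
top plate [221.75714286 170.72857143] [215 168  15   7  70]
knob [ 0.50036167 -0.10955534  0.28835879] plate [0.66898343 0.07414512 0.20790175]
press x y yaw lever zplate [ 0.6448 -0.059  -0.1759  0.0373  0.2082] res [-0.4  0.  -0.5 -0.2  0.1  0.2  0.5  0.8]
(array([ 0.50044027, -0.10956606,  0.28811286]), array([0.66841167, 0.07387176, 0.20816505]))
```

Request:
{"name": "move_arm", "arguments": {"increments": [[1,0,0,-0.8,0,0,-0.086],[1,0,0,-0.8,0,0,-0.086],[1,-0.46,-0.62,-0.06,0,0,0],[1,-0.46,-0.62,-0.06,0,0,0],[1,-0.46,-0.62,-0.06,0,0,0],[1,-0.46,-0.62,-0.06,0,0,0],[1,-0.46,-0.62,-0.06,0,0,0],[1,-0.46,-0.62,-0.06,0,0,0],[1,-0.46,-0.62,-0.06,0,0,0],[1,-0.46,-0.62,-0.06,0,0,0],[1,-0.46,-0.62,-0.06,0,0,0],[1,-0.46,-0.62,-0.06,0,0,0],[1,-0.46,-0.62,-0.06,0,0,0],[1,-0.46,-0.62,-0.06,0,0,0],[1,-0.46,-0.62,-0.06,0,0,0],[1,-0.46,-0.62,-0.06,0,0,0],[1,-0.46,-0.62,-0.06,0,0,0],[1,-0.46,-0.62,-0.06,0,0,0],[1,0,0,0,0,0,0],[1,0,0,0,0,0,0]], "force": 45}}

```text
time_s: 2.9
ee_pos: [0.463, -0.036, 0.3332]
eef_rot: [3.142, -0.001, 2.964]
force: [0.1, -0.5, -0.2]
grip_width: 0.094
grip_force: 0.0
```

Request:
{"name": "move_arm", "arguments": {"increments": [[1,-0.25,-0.33,0,0,0,0],[1,-0.25,-0.33,0,0,0,0],[1,-0.25,-0.33,0,0,0,0],[1,-0.25,-0.33,0,0,0,0],[1,0,0,0,0,0,0],[1,0,0,0,0,0,0]]}}

```text
time_s: 3.5
ee_pos: [0.5005, -0.1084, 0.3334]
eef_rot: [3.141, -0.0, 2.966]
force: [-0.3, 0.3, 0.1]
grip_width: 0.0939
grip_force: 0.0
```

Run:
```python
from h import *
o=ctrl.get_obs(); d=wristpose(ctrl.camera("wrist"),o); print(o["ee_pos"],o["eef_rot"])
cv2.imwrite("pics/w1.png",d["color"]); print("knob pred",px(d,[[.5004,-.1096,.288]]),"tip",px(d,[o["ee_pos"]]))
print([(x["conf"],x["centre"],x["mask"].sum()) for x in ctrl.cut_out("knob",d)])
```

```text
[ 0.50045925 -0.10835148  0.33343169] [ 3.14134821e+00 -2.10581530e-04  2.96636507e+00]
knob pred [[320.62482712 264.09625274]] tip [[322.36322188 292.39157268]]
[(0.66, [286.9, 322.3], np.int64(3568))]
```

View pics/w1.png

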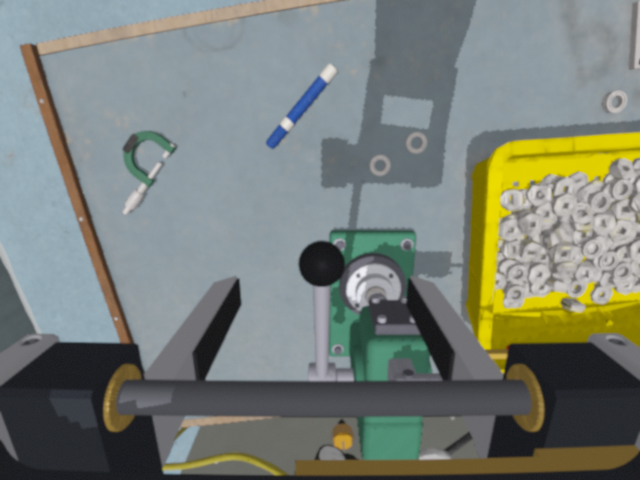

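Request:
{"name": "move_arm", "arguments": {"increments": [[1,0,-0.02,0.4,0,0,0],[1,0,0,0.4,0,0,0],[1,0,0,0.3,0,0,0],[1,0,0,0.18,0,0,0],[1,0,0,0,0,0,0],[0,0,0,0,0,0,0],[0,0,0,0,0,0,0],[0,0,0,0,0,0,0],[0,0,0,0,0,0,0],[0,0,0,0,0,0,0],[0,0,0,0,0,0,0],[0,0,0,0,0,0,0],[0,0,0,0,0,0,0]], "force": 45}}

```text
time_s: 4.9
ee_pos: [0.5005, -0.1104, 0.2695]
eef_rot: [3.142, 0.0, 2.966]
force: [-0.3, -0.8, -0.2]
grip_width: 0.0334
grip_force: 0.0
```

Request:
{"name": "move_arm", "arguments": {"increments": [[0,0,0,0,0,0,0],[0,0,0,0,0,0,0],[0,0,0,0,0,0,0]]}}

```text
time_s: 5.2
ee_pos: [0.5006, -0.1099, 0.2695]
eef_rot: [3.141, 0.0, 2.966]
force: [1.0, 5.1, 1.1]
grip_width: 0.0302
grip_force: 45.0
```

Run:
```python
import numpy as np
l0=0.0373
# arc: tool x = -press x ; tool z = down ; start to each lever angle, step .02
a=lambda l: np.array([.2*np.cos(.55-l),-.2*np.sin(.55-l)])
for l in np.arange(.04,.6,.04):
    print(round(l,2),"tx,tz total mm",((a(l)-a(.04))*1000).round(1),"step units",((a(l+.04)-a(l))/.05).round(3))
```

```text
0.04 tx,tz total mm [0. 0.] step units [0.075 0.141]
0.08 tx,tz total mm [3.8 7.1] step units [0.07  0.144]
0.12 tx,tz total mm [ 7.2 14.3] step units [0.064 0.147]
0.16 tx,tz total mm [10.4 21.6] step units [0.058 0.149]
0.2 tx,tz total mm [13.3 29.1] step units [0.052 0.151]
0.24 tx,tz total mm [15.9 36.6] step units [0.046 0.153]
0.28 tx,tz total mm [18.2 44.3] step units [0.04  0.155]
0.32 tx,tz total mm [20.2 52. ] step units [0.033 0.156]
0.36 tx,tz total mm [21.9 59.9] step units [0.027 0.158]
0.4 tx,tz total mm [23.2 67.7] step units [0.021 0.159]
0.44 tx,tz total mm [24.2 75.7] step units [0.014 0.159]
0.48 tx,tz total mm [25.  83.6] step units [0.008 0.16 ]
0.52 tx,tz total mm [25.4 91.6] step units [0.002 0.16 ]
0.56 tx,tz total mm [25.4 99.6] step units [-0.005  0.16 ]
```

Request:
{"name": "move_arm", "arguments": {"increments": [[0,0.037,0,0.07,0,0,0],[0,0.037,0,0.07,0,0,0],[0,0.035,0,0.072,0,0,0],[0,0.035,0,0.072,0,0,0],[0,0.032,0,0.073,0,0,0],[0,0.032,0,0.073,0,0,0]]}}

```text
time_s: 5.8
ee_pos: [0.4903, -0.1081, 0.2483]
eef_rot: [3.141, 0.001, 2.966]
force: [-1.2, 6.5, 4.1]
grip_width: 0.0302
grip_force: 45.0
```

Request:
{"name": "move_arm", "arguments": {"increments": [[0,0.014,0,0.037,0,0,0],[0,0.014,0,0.037,0,0,0],[0,0.014,0,0.037,0,0,0],[0,0.014,0,0.037,0,0,0]]}}

```text
time_s: 6.2
ee_pos: [0.4876, -0.1075, 0.2409]
eef_rot: [3.141, 0.0, 2.966]
force: [-0.7, 6.3, 3.0]
grip_width: 0.0302
grip_force: 45.0
```

Request:
{"name": "move_arm", "arguments": {"increments": [[0,0.013,0,0.038,0,0,0],[0,0.013,0,0.038,0,0,0],[0,0.013,0,0.038,0,0,0],[0,0.013,0,0.038,0,0,0]]}}

```text
time_s: 6.6
ee_pos: [0.485, -0.1071, 0.2332]
eef_rot: [3.141, 0.0, 2.966]
force: [-1.2, 7.3, 2.8]
grip_width: 0.0303
grip_force: 45.0
```

Request:
{"name": "move_arm", "arguments": {"increments": [[0,0.009,0,0.03,0,0,0],[0,0.009,0,0.03,0,0,0]]}}

```text
time_s: 6.8
ee_pos: [0.4841, -0.1069, 0.2302]
eef_rot: [3.141, 0.0, 2.966]
force: [-1.9, 7.0, 3.8]
grip_width: 0.0303
grip_force: 45.0
```

Request:
{"name": "move_arm", "arguments": {"increments": [[0,0.008,0,0.03,0,0,0],[0,0.008,0,0.03,0,0,0]]}}

```text
time_s: 7.0
ee_pos: [0.4833, -0.1068, 0.2272]
eef_rot: [3.141, -0.0, 2.966]
force: [-2.3, 6.5, 2.5]
grip_width: 0.0304
grip_force: 45.0
```

Request:
{"name": "move_arm", "arguments": {"increments": [[0,0.008,0,0.03,0,0,0],[0,0.008,0,0.03,0,0,0]]}}

```text
time_s: 7.2
ee_pos: [0.4824, -0.1067, 0.2242]
eef_rot: [3.141, -0.0, 2.966]
force: [-3.3, 6.4, 3.5]
grip_width: 0.0301
grip_force: 45.0
```

Request:
{"name": "move_arm", "arguments": {"increments": [[0,0.007,0,0.03,0,0,0],[0,0.007,0,0.03,0,0,0]]}}

```text
time_s: 7.4
ee_pos: [0.4817, -0.1065, 0.2212]
eef_rot: [3.141, -0.0, 2.966]
force: [-3.2, 6.7, 3.9]
grip_width: 0.0302
grip_force: 45.0
```

Request:
{"name": "move_arm", "arguments": {"increments": [[0,0.007,0,0.03,0,0,0],[0,0.007,0,0.03,0,0,0]]}}

```text
time_s: 7.6
ee_pos: [0.481, -0.1064, 0.2181]
eef_rot: [3.141, -0.0, 2.966]
force: [-3.6, 7.1, 3.5]
grip_width: 0.0302
grip_force: 45.0
```

Request:
{"name": "move_arm", "arguments": {"increments": [[0,0.007,0,0.03,0,0,0],[0,0.007,0,0.03,0,0,0]]}}

```text
time_s: 7.8
ee_pos: [0.4804, -0.1063, 0.2152]
eef_rot: [3.141, -0.0, 2.966]
force: [-2.7, 7.4, 5.6]
grip_width: 0.0303
grip_force: 45.0
```

Request:
{"name": "move_arm", "arguments": {"increments": [[0,0.003,0,0.015,0,0,0],[0,0.003,0,0.015,0,0,0]]}}

```text
time_s: 8.0
ee_pos: [0.4801, -0.1062, 0.2139]
eef_rot: [3.141, 0.0, 2.966]
force: [-3.3, 6.6, 6.1]
grip_width: 0.0301
grip_force: 45.0
```

Request:
{"name": "move_arm", "arguments": {"increments": [[0,0.003,0,0.015,0,0,0],[0,0.003,0,0.015,0,0,0]]}}

```text
time_s: 8.2
ee_pos: [0.4799, -0.1062, 0.2125]
eef_rot: [3.141, 0.0, 2.966]
force: [-2.3, 7.0, 6.0]
grip_width: 0.0303
grip_force: 45.0
```

Request:
{"name": "move_arm", "arguments": {"increments": [[0,0.003,0,0.02,0,0,0],[0,0.003,0,0.02,0,0,0]]}}

```text
time_s: 8.4
ee_pos: [0.4795, -0.1061, 0.2104]
eef_rot: [3.141, 0.0, 2.966]
force: [-4.2, 7.4, 4.9]
grip_width: 0.0303
grip_force: 45.0
```

Request:
{"name": "move_arm", "arguments": {"increments": [[0,0.004,0,0.03,0,0,0],[0,0.004,0,0.03,0,0,0]]}}

```text
time_s: 8.6
ee_pos: [0.4791, -0.106, 0.2074]
eef_rot: [3.141, 0.0, 2.966]
force: [-4.1, 5.8, 6.5]
grip_width: 0.0306
grip_force: 45.0
```

Request:
{"name": "move_arm", "arguments": {"increments": [[0,0.003,0,0.02,0,0,0],[0,0.003,0,0.02,0,0,0]]}}

```text
time_s: 8.8
ee_pos: [0.4788, -0.106, 0.2054]
eef_rot: [3.141, 0.0, 2.966]
force: [-3.1, 7.0, 5.9]
grip_width: 0.0306
grip_force: 45.0
```

Request:
{"name": "move_arm", "arguments": {"increments": [[0,0.003,0,0.03,0,0,0],[0,0.003,0,0.03,0,0,0]]}}

```text
time_s: 9.0
ee_pos: [0.4785, -0.1059, 0.2024]
eef_rot: [3.141, -0.0, 2.966]
force: [-3.6, 6.8, 5.0]
grip_width: 0.0303
grip_force: 45.0
```

Run:
```python
from h import *
d=ctrl.camera("scene"); cv2.imwrite("pics/s2.png",cv2.resize(d["color"][130:330,130:400],None,fx=2.9,fy=2.9))
o=ctrl.get_obs(); print(o["time_s"],o["force"],o["ee_pos"])
```

```text
9.05 [-2.07442333  6.76102402  5.38720887] [ 0.47846661 -0.1059242   0.20212972]
```

View pics/s2.png

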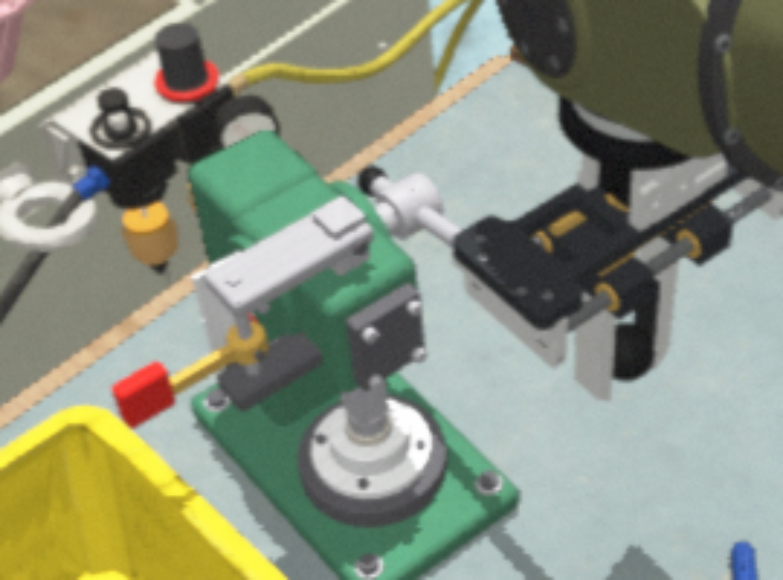

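Request:
{"name": "move_arm", "arguments": {"increments": [[0,0.003,0,0.03,0,0,0],[0,0.003,0,0.03,0,0,0]]}}

```text
time_s: 9.25
ee_pos: [0.4783, -0.1059, 0.1994]
eef_rot: [3.141, 0.0, 2.966]
force: [-3.9, 6.7, 5.6]
grip_width: 0.0307
grip_force: 45.0
```

Request:
{"name": "move_arm", "arguments": {"increments": [[0,0.003,0,0.03,0,0,0],[0,0.003,0,0.03,0,0,0]]}}

```text
time_s: 9.45
ee_pos: [0.478, -0.1058, 0.1963]
eef_rot: [3.141, 0.0, 2.966]
force: [-2.6, 6.8, 6.1]
grip_width: 0.0304
grip_force: 45.0
```

Request:
{"name": "move_arm", "arguments": {"increments": [[0,0.003,0,0.03,0,0,0],[0,0.003,0,0.03,0,0,0]]}}

```text
time_s: 9.65
ee_pos: [0.4777, -0.1058, 0.1934]
eef_rot: [3.141, 0.0, 2.966]
force: [-1.6, 6.8, 4.6]
grip_width: 0.0305
grip_force: 45.0
```

Request:
{"name": "move_arm", "arguments": {"increments": [[0,0.002,0,0.03,0,0,0],[0,0.002,0,0.03,0,0,0]]}}

```text
time_s: 9.85
ee_pos: [0.4775, -0.1058, 0.1903]
eef_rot: [3.141, 0.0, 2.966]
force: [-3.5, 6.8, 5.9]
grip_width: 0.03
grip_force: 45.0
```

Request:
{"name": "move_arm", "arguments": {"increments": [[0,0.001,0,0.03,0,0,0],[0,0.001,0,0.03,0,0,0]]}}

```text
time_s: 10.05
ee_pos: [0.4773, -0.1057, 0.1873]
eef_rot: [3.141, -0.0, 2.966]
force: [-3.2, 7.4, 5.4]
grip_width: 0.0303
grip_force: 45.0
```

Request:
{"name": "move_arm", "arguments": {"increments": [[0,0.001,0,0.03,0,0,0],[0,0.001,0,0.03,0,0,0]]}}

```text
time_s: 10.25
ee_pos: [0.4772, -0.1057, 0.1842]
eef_rot: [3.141, -0.0, 2.966]
force: [-4.2, 7.3, 5.6]
grip_width: 0.0302
grip_force: 45.0
```

Request:
{"name": "move_arm", "arguments": {"increments": [[0,0.001,0,0.03,0,0,0],[0,0.001,0,0.03,0,0,0]]}}

```text
time_s: 10.45
ee_pos: [0.4771, -0.1057, 0.1812]
eef_rot: [3.141, -0.0, 2.966]
force: [-3.5, 6.3, 5.6]
grip_width: 0.0304
grip_force: 45.0
```

Request:
{"name": "move_arm", "arguments": {"increments": [[0,0,0,0.03,0,0,0],[0,0,0,0.03,0,0,0]]}}

```text
time_s: 10.65
ee_pos: [0.477, -0.1057, 0.1782]
eef_rot: [3.141, -0.001, 2.966]
force: [-3.9, 6.4, 5.0]
grip_width: 0.0303
grip_force: 45.0
```

Request:
{"name": "move_arm", "arguments": {"increments": [[0,0,0,0.03,0,0,0],[0,0,0,0.03,0,0,0]]}}

```text
time_s: 10.85
ee_pos: [0.477, -0.1057, 0.1752]
eef_rot: [3.141, -0.001, 2.966]
force: [-3.1, 6.6, 5.1]
grip_width: 0.0303
grip_force: 45.0
```

Request:
{"name": "move_arm", "arguments": {"increments": [[0,0,0,0.03,0,0,0],[0,0,0,0.03,0,0,0]]}}

```text
time_s: 11.05
ee_pos: [0.4771, -0.1057, 0.1722]
eef_rot: [3.141, -0.0, 2.966]
force: [-3.0, 7.5, 5.3]
grip_width: 0.0305
grip_force: 45.0
```

Request:
{"name": "move_arm", "arguments": {"increments": [[0,0,0,0.03,0,0,0],[0,0,0,0.03,0,0,0]]}}

```text
time_s: 11.25
ee_pos: [0.4772, -0.1057, 0.1693]
eef_rot: [3.141, -0.0, 2.966]
force: [-3.6, 7.4, 7.3]
grip_width: 0.0306
grip_force: 45.0
```

Request:
{"name": "move_arm", "arguments": {"increments": [[0,0,0,0.015,0,0,0],[0,0,0,0.015,0,0,0]]}}

```text
time_s: 11.45
ee_pos: [0.4773, -0.1057, 0.1682]
eef_rot: [3.141, 0.0, 2.966]
force: [-5.5, 8.7, 12.0]
grip_width: 0.0304
grip_force: 45.0
```

Request:
{"name": "move_arm", "arguments": {"increments": [[0,0,0,0.008,0,0,0],[0,0,0,0,0,0,0]]}}

```text
time_s: 11.65
ee_pos: [0.4774, -0.1057, 0.1681]
eef_rot: [3.141, 0.001, 2.966]
force: [-5.3, 7.4, 12.0]
grip_width: 0.0304
grip_force: 45.0
```

Request:
{"name": "move_arm", "arguments": {"increments": [[0,0,0,0.01,0,0,0],[0,0,0,0,0,0,0]]}}

```text
time_s: 11.85
ee_pos: [0.4774, -0.1057, 0.1677]
eef_rot: [3.141, 0.001, 2.966]
force: [-6.3, 8.6, 12.3]
grip_width: 0.0305
grip_force: 45.0
```

Request:
{"name": "move_arm", "arguments": {"increments": [[0.75,0,0,0,0,0,0],[0.75,0,0,0,0,0,0],[0.75,0,0,0,0,0,0],[0.75,0,0,0,0,0,0],[0.75,0,0,0,0,0,0],[0.75,0,0,-0.4,0,0,0],[0.75,0,0,-0.7,0,0,0],[0.75,0,0,-0.7,0,0,0.143],[0.75,0,0,-0.7,0,0,0.143],[0.75,0,0,-0.7,0,0,0.143],[0.75,0,0,-0.7,0,0,0.143],[0.75,0,0,-0.3,0,0,0.143],[0.75,0,0,0,0,0,0.143],[0.75,0,0,0,0,0,0.143],[0.75,0,0,0,0,0,0.143],[0.75,0,0,0,0,0,0.143],[0.75,0,0,0,0,0,0.143],[0.75,0,0,0,0,0,0.141],[0.75,0,0,0,0,0,0],[0.75,0,0,0,0,0,0]]}}

```text
time_s: 13.85
ee_pos: [0.4772, -0.1062, 0.3765]
eef_rot: [-3.142, 0.0, 1.399]
force: [0.3, 0.1, 0.6]
grip_width: 0.0703
grip_force: 0.0
```

Run:
```python
from h import *
from scipy.optimize import least_squares
d=ctrl.camera("scene"); s=np.load("press.npy"); print(s)
im=d["color"].astype(int); 
# predicted knob pixel vs lever angle
x,y,a=s[:3];R=cv2.Rodrigues(np.array([0,0,a]))[0]
for l in (.5,.54,.56,.58,.6,.62): 
    t=.55-l; P=np.array([x,y,0])+R@[.041-.2*np.cos(t),-.075,.19+.2*np.sin(t)]; print(l,px(d,P)[0].round(1),P.round(4))
    
u,v=map(int,px(d,P)[0]); w=np.zeros(im.shape[:2],np.uint8); w[v-25:v+20,u-20:u+20]=1
m=(w>0)&(im.max(2)<60); n,lab,st,c=cv2.connectedComponentsWithStats(m.astype(np.uint8)); print(st[1:],c[1:])
cv2.imwrite("pics/s3.png",cv2.resize(d["color"][150:330,150:390],None,fx=3,fy=3))
```

```text
[ 0.64478874 -0.05904535 -0.17589015  0.03726276  0.20816505]
0.5 [344.9 260.4] [ 0.4754 -0.1051  0.2   ]
0.54 [344.7 263.6] [ 0.4751 -0.1051  0.192 ]
0.56 [344.6 265.1] [ 0.4751 -0.1051  0.188 ]
0.58 [344.5 266.6] [ 0.4752 -0.1051  0.184 ]
0.6 [344.3 268.1] [ 0.4754 -0.1051  0.18  ]
0.62 [344.1 269.5] [ 0.4756 -0.1052  0.176 ]
[[337 256  18  18 247]] [[345.50202429 264.68825911]]
```

View pics/s3.png

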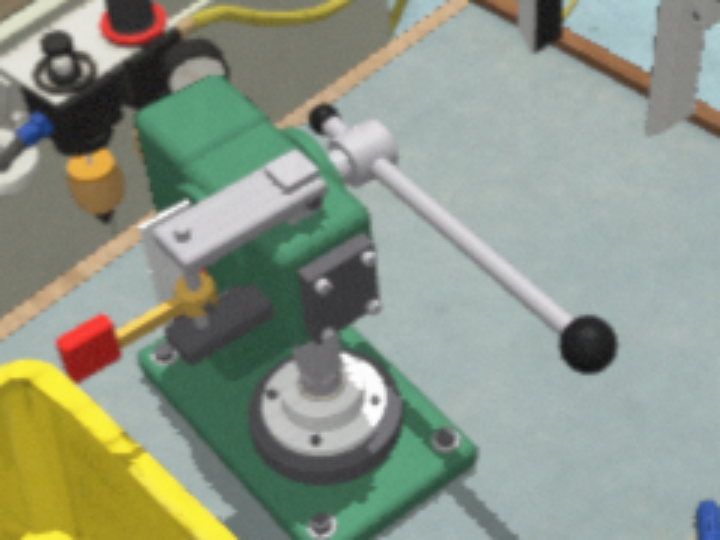

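Request:
{"name": "move_arm", "arguments": {"increments": [[0.75,0.35,0.26,0,0,0,0.004],[0.75,0.55,0.41,0,0,0,0],[0.75,0.55,0.41,0,0,0,0],[0.75,0.55,0.41,0,0,0,0],[0.75,0.55,0.41,0,0,0,0],[0.75,0.55,0.41,0,0,0,0],[0.75,0.55,0.41,0,0,0,0],[0.75,0.55,0.41,0.5,0,0,0],[0.75,0,0,0.9,0,0,0],[0.75,0,0,0.6,0,0,0],[0.75,0,0,0,0,0,0],[0.75,0,0,0,0,0,0]]}}

```text
time_s: 15.1
ee_pos: [0.6689, 0.0724, 0.2779]
eef_rot: [3.141, -0.0, 1.392]
force: [-0.1, -0.1, 0.4]
grip_width: 0.0705
grip_force: 0.0
```

Run:
```python
from h import *
o=ctrl.get_obs(); d=wristpose(ctrl.camera("wrist"),o); print(o["ee_pos"],o["eef_rot"],o["time_s"])
cv2.imwrite("pics/w2.png",d["color"])
print("plate ctr pred",px(d,[[.6684,.0739,.208],[.6684,.0739,.223]]))
im=d["color"].astype(int); m=((im[...,2]>100)&(im[...,1]<70)&(im[...,0]<80)).astype(np.uint8)
n,l,s,c=cv2.connectedComponentsWithStats(m); i=1+np.argmax(s[1:,4]); print(s[i],c[i])
```

```text
[0.66889756 0.07235531 0.2779297 ] [ 3.14076135e+00 -1.52850936e-04  1.39231428e+00] 15.1
plate ctr pred [[322.86120575 250.92811972]
 [322.84318631 257.59896092]]
[312 230  18  47 727] [320.4869326  253.25034388]
```

View pics/w2.png

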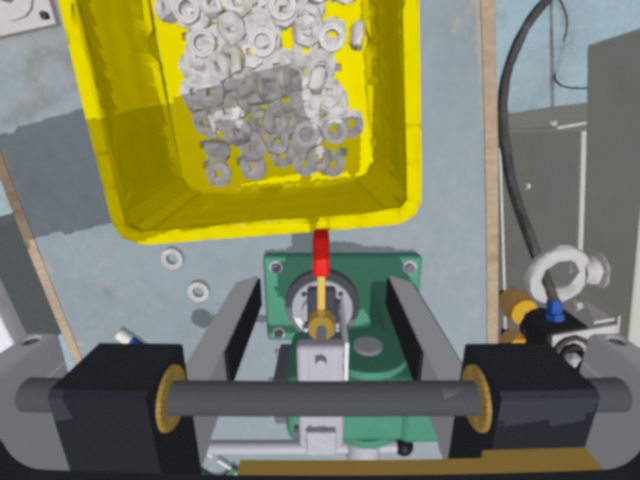

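Request:
{"name": "move_arm", "arguments": {"increments": [[0.75,0.03,-0.025,0.45,0,0,0],[0.75,0,0,0.5,0,0,0],[0.75,0,0,0.45,0,0,0],[0.75,0,0,0.28,0,0,0],[0.75,0,0,0.1,0,0,0],[0.75,0,0,0,0,0,0],[0,0,0,0,0,0,0],[0,0,0,0,0,0,0],[0,0,0,0,0,0,0],[0,0,0,0,0,0,0],[0,0,0,0,0,0,0],[0,0,0,0,0,0,0],[0,0,0,0,0,0,0],[0,0,0,0,0,0,0],[0,0,0,0,0,0,0]], "force": 20}}

```text
time_s: 16.65
ee_pos: [0.6673, 0.0742, 0.1874]
eef_rot: [-3.14, 0.0, 1.391]
force: [-4.8, 1.0, 1.4]
grip_width: 0.0119
grip_force: 20.0
```

Request:
{"name": "move_arm", "arguments": {"increments": [[0,0,-0.01,-0.05,0,0,0],[0,0,0,-0.06,0,0,0],[0,0,0,-0.06,0,0,0],[0,0,0,-0.06,0,0,0],[0,0,0,-0.04,0,0,0],[0,0,0,0,0,0,0]]}}

```text
time_s: 17.25
ee_pos: [0.6673, 0.0742, 0.2016]
eef_rot: [3.141, -0.0, 1.391]
force: [-2.9, 0.9, 0.7]
grip_width: 0.0119
grip_force: 20.0
```

Run:
```python
from h import *
d=ctrl.camera("scene"); s=np.load("press.npy"); x,y,a=s[:3];R=cv2.Rodrigues(np.array([0,0,a]))[0]
for z in (.21,.22,.23,.24,.25): print(z,px(d,np.array([x,y,0])+R@[0,.07,z])[0].round(1))
c=d["color"][190:290,160:260]; cv2.imwrite("pics/s4.png",cv2.resize(c,None,fx=6,fy=6,interpolation=cv2.INTER_CUBIC))
o=ctrl.get_obs();print(o["ee_pos"],o["force"])
```

```text
0.21 [213.5 244.4]
0.22 [212.6 240.4]
0.23 [211.6 236.2]
0.24 [210.7 232. ]
0.25 [209.7 227.7]
[0.66727751 0.07425391 0.20158495] [-3.14682353  0.93808941  0.21612753]
```

View pics/s4.png

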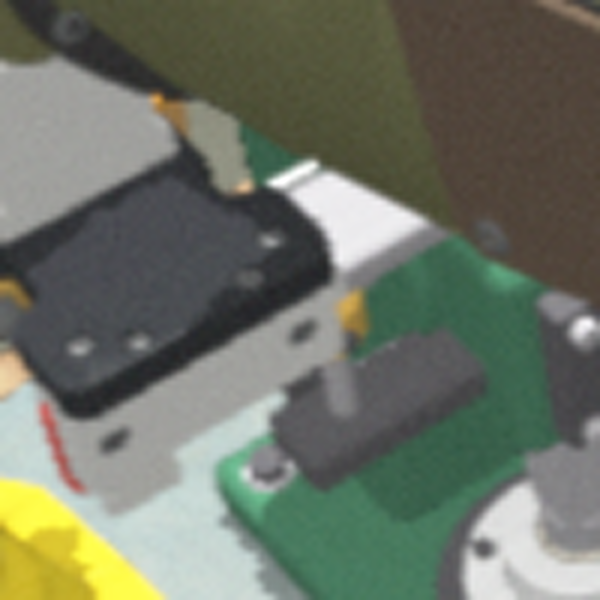

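Request:
{"name": "move_arm", "arguments": {"increments": [[0,0,0,-0.03,0,0,0],[0,0,0,-0.03,0,0,0]]}}

```text
time_s: 17.5
ee_pos: [0.6672, 0.0742, 0.2039]
eef_rot: [-3.141, 0.0, 1.391]
force: [-1.4, 0.4, -3.9]
grip_width: 0.0118
grip_force: 20.0
```

Request:
{"name": "move_arm", "arguments": {"increments": [[0,0,0,-0.02,0,0,0],[0,0,0,-0.02,0,0,0]]}}

```text
time_s: 17.7
ee_pos: [0.6672, 0.0742, 0.206]
eef_rot: [-3.141, -0.0, 1.391]
force: [-1.2, 0.4, -4.9]
grip_width: 0.012
grip_force: 20.0
```

Request:
{"name": "move_arm", "arguments": {"increments": [[0,0,0,-0.015,0,0,0],[0,0,0,-0.015,0,0,0]]}}

```text
time_s: 17.9
ee_pos: [0.6672, 0.0742, 0.2076]
eef_rot: [-3.141, 0.0, 1.391]
force: [-1.9, 1.5, -4.1]
grip_width: 0.0119
grip_force: 20.0
```

Request:
{"name": "move_arm", "arguments": {"increments": [[0,0,0,-0.015,0,0,0],[0,0,0,-0.015,0,0,0],[0,0,0,-0.01,0,0,0]]}}

```text
time_s: 18.2
ee_pos: [0.6672, 0.0742, 0.2096]
eef_rot: [-3.142, 0.0, 1.391]
force: [-2.0, 0.1, -4.1]
grip_width: 0.0115
grip_force: 20.0
```

Request:
{"name": "move_arm", "arguments": {"increments": [[0,0,0,-0.015,0,0,0],[0,0,0,-0.015,0,0,0],[0,0,0,-0.01,0,0,0]]}}

```text
time_s: 18.5
ee_pos: [0.6672, 0.0743, 0.2116]
eef_rot: [-3.142, 0.0, 1.391]
force: [-2.3, 0.9, -3.7]
grip_width: 0.0119
grip_force: 20.0
```

Request:
{"name": "move_arm", "arguments": {"increments": [[0,0,0,-0.015,0,0,0],[0,0,0,-0.015,0,0,0],[0,0,0,-0.01,0,0,0]]}}

```text
time_s: 18.8
ee_pos: [0.6673, 0.0742, 0.2137]
eef_rot: [3.142, 0.0, 1.391]
force: [-2.9, 1.8, -3.8]
grip_width: 0.0122
grip_force: 20.0
```

Request:
{"name": "move_arm", "arguments": {"increments": [[0,0,0,-0.015,0,0,0],[0,0,0,-0.015,0,0,0],[0,0,0,-0.01,0,0,0]]}}

```text
time_s: 19.1
ee_pos: [0.6672, 0.0742, 0.2152]
eef_rot: [-3.141, 0.0, 1.391]
force: [-1.6, 0.9, -8.9]
grip_width: 0.0117
grip_force: 20.0
```

Request:
{"name": "move_arm", "arguments": {"increments": [[0,0,0,-0.006,0,0,0],[0,0,0,0,0,0,0]]}}

```text
time_s: 19.3
ee_pos: [0.6672, 0.0742, 0.2153]
eef_rot: [-3.141, 0.0, 1.391]
force: [-0.8, 0.6, -8.5]
grip_width: 0.012
grip_force: 20.0
```

Request:
{"name": "move_arm", "arguments": {"increments": [[0.6,0,0,0,0,0,0],[0.6,0,0,0,0,0,0],[0.6,0,0,0,0,0,0],[0.6,0,0,0,0,0,0],[0.6,0,0,0,0,0,0],[0.6,0,0,-0.3,0,0,0],[0.6,0,0,-0.7,0,0,0],[0.75,0,0,-0.8,0,0,0],[0.75,0,0,-0.8,0,0,0],[0.75,0,0,-0.5,0,0,0],[0.75,-0.52,-0.39,0,0,0,0],[0.75,-0.53,-0.39,0,0,0,0],[0.75,-0.53,-0.39,0,0,0,0],[0.75,-0.53,-0.39,0,0,0,0],[0.75,-0.53,-0.39,0,0,0,0],[0.75,-0.53,-0.39,0,0,0,0],[0.75,-0.53,-0.39,0,0,0,0],[0.75,-0.52,-0.39,0,0,0,0],[0.75,0,0,0,0,0,0]]}}

```text
time_s: 21.2
ee_pos: [0.4743, -0.1072, 0.3718]
eef_rot: [3.14, 0.001, 1.388]
force: [0.6, -0.6, 0.5]
grip_width: 0.0705
grip_force: 0.0
```

Run:
```python
from h import *
d=ctrl.camera("scene")
c=d["color"][185:290,165:365]; cv2.imwrite("pics/s5.png",cv2.resize(c,None,fx=4,fy=4,interpolation=cv2.INTER_CUBIC))
im=d["color"].astype(int);w=np.zeros(im.shape[:2],np.uint8);w[245:285,325:365]=1
n,l,s,c=cv2.connectedComponentsWithStats(((w>0)&(im.max(2)<60)).astype(np.uint8));print(s[1:],c[1:])
```

```text
[[337 256  18  18 247]] [[345.52631579 264.66801619]]
```

View pics/s5.png

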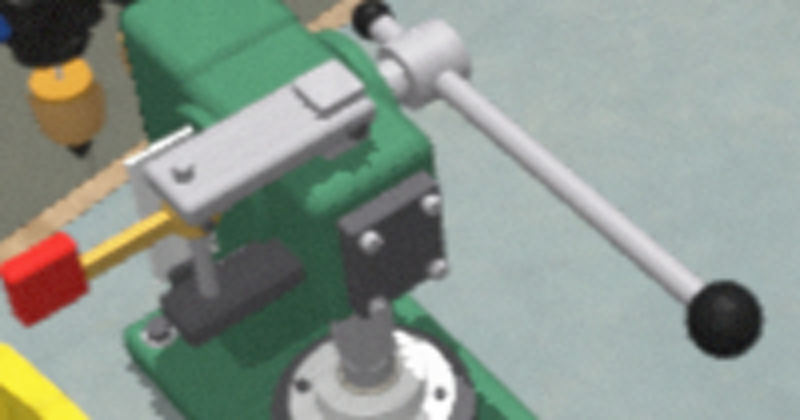

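Request:
{"name": "move_arm", "arguments": {"increments": [[0.75,0,0,0,0,0,-0.143],[0.75,0,0,0,0,0,-0.143],[0.75,0,0,0,0,0,-0.143],[0.75,0,0,0,0,0,-0.143],[0.75,0,0,0,0,0,-0.143],[0.75,0,0,0,0,0,-0.143],[0.75,0,0,0,0,0,-0.143],[0.75,0,0,0,0,0,-0.143],[0.75,0,0,0,0,0,-0.143],[0.75,0,0,0,0,0,-0.143],[0.75,0,0,0,0,0,-0.145],[0.75,-0.04,0.04,0,0,0,0],[0.75,0,0,0.8,0,0,0],[0.75,0,0,0.8,0,0,0],[0.75,0,0,0.8,0,0,0],[0.75,0,0,0.5,0,0,0],[0.75,0,0,0,0,0,0],[0.75,0,0,0,0,0,0]]}}

```text
time_s: 23.05
ee_pos: [0.479, -0.1036, 0.2268]
eef_rot: [-3.142, 0.001, 2.964]
force: [0.2, 0.1, -0.1]
grip_width: 0.0704
grip_force: 0.0
```

Request:
{"name": "move_arm", "arguments": {"increments": [[0.75,0.04,-0.045,0,0,0,0],[0.75,0,0,0.4,0,0,0],[0.75,0,0,0.4,0,0,0],[0.75,0,0,0.26,0,0,0],[0.75,0,0,0.08,0,0,0],[0.75,0,0,0,0,0,0],[0,0,0,0,0,0,0],[0,0,0,0,0,0,0],[0,0,0,0,0,0,0],[0,0,0,0,0,0,0],[0,0,0,0,0,0,0],[0,0,0,0,0,0,0],[0,0,0,0,0,0,0],[0,0,0,0,0,0,0],[0,0,0,0,0,0,0]], "force": 45}}

```text
time_s: 24.55
ee_pos: [0.476, -0.1055, 0.1689]
eef_rot: [3.141, 0.0, 2.966]
force: [1.5, 4.4, 0.2]
grip_width: 0.0302
grip_force: 45.0
```

Request:
{"name": "move_arm", "arguments": {"increments": [[0,-0.001,0,-0.08,0,0,0],[0,-0.001,0,-0.08,0,0,0],[0,-0.004,0,-0.08,0,0,0],[0,-0.004,0,-0.08,0,0,0],[0,-0.007,0,-0.08,0,0,0],[0,-0.007,0,-0.08,0,0,0],[0,-0.01,0,-0.08,0,0,0],[0,-0.01,0,-0.079,0,0,0],[0,-0.013,0,-0.079,0,0,0],[0,-0.014,0,-0.079,0,0,0]]}}

```text
time_s: 25.55
ee_pos: [0.4795, -0.1061, 0.2082]
eef_rot: [3.141, -0.001, 2.966]
force: [5.5, 3.7, -6.2]
grip_width: 0.0299
grip_force: 45.0
```

Request:
{"name": "move_arm", "arguments": {"increments": [[0,-0.017,0,-0.078,0,0,0],[0,-0.017,0,-0.078,0,0,0],[0,-0.02,0,-0.078,0,0,0],[0,-0.02,0,-0.077,0,0,0],[0,-0.023,0,-0.077,0,0,0],[0,-0.023,0,-0.076,0,0,0],[0,-0.026,0,-0.076,0,0,0],[0,-0.026,0,-0.075,0,0,0],[0,-0.029,0,-0.075,0,0,0],[0,-0.029,0,-0.074,0,0,0],[0,-0.032,0,-0.074,0,0,0],[0,-0.032,0,-0.073,0,0,0],[0,-0.035,0,-0.072,0,0,0],[0,-0.035,0,-0.072,0,0,0],[0,-0.037,0,-0.071,0,0,0],[0,0,0,0,0,0,0]]}}

```text
time_s: 27.15
ee_pos: [0.4993, -0.1096, 0.2649]
eef_rot: [3.141, -0.001, 2.966]
force: [1.6, 4.7, -3.9]
grip_width: 0.0302
grip_force: 45.0
```

Request:
{"name": "move_arm", "arguments": {"increments": [[0,-0.03,0,-0.07,0,0,0],[0,0,0,0,0,0,0],[0.75,0,0,0,0,0,0],[0.75,0,0,0,0,0,0],[0.75,0,0,0,0,0,0],[0.75,0,0,0,0,0,0],[0.75,0,0,0,0,0,0],[0.75,0,0,-0.3,0,0,0],[0.75,0,0,-0.6,0,0,0],[0.75,0,0,-0.6,0,0,0],[0.75,0,0,-0.3,0,0,0],[0.75,0,0,0,0,0,0],[0.75,0,0,0,0,0,0]]}}

```text
time_s: 28.45
ee_pos: [0.5006, -0.1101, 0.3577]
eef_rot: [-3.142, -0.001, 2.966]
force: [1.2, -0.6, -0.4]
grip_width: 0.0706
grip_force: 0.0
```

Run:
```python
from h import *
d=ctrl.camera("scene"); o=ctrl.get_obs(); print(o["force"],o["ee_pos"])
cv2.imwrite("pics/s6.png",cv2.resize(d["color"][170:400,140:460],None,fx=2.5,fy=2.5,interpolation=cv2.INTER_CUBIC))
im=d["color"].astype(int)
m=((im[...,2]>110)&(im[...,1]<70)&(im[...,0]<80)).astype(np.uint8); m[:, :160]=0; m[:,205:]=0; m[:230]=0;m[300:]=0
ys,xs=np.nonzero(m); c=np.array([xs.mean(),ys.mean()]); s=np.load("press.npy");x,y,a=s[:3];R=cv2.Rodrigues(np.array([0,0,a]))[0]
for z in (.232,.234,.236,.238): print(z,px(d,np.array([x,y,0])+R@[0,.135,z])[0],c)
```

```text
[0.10818696 0.31898345 0.14247002] [ 0.50046147 -0.11005954  0.35721035]
0.232 [175.69581023 255.9022278 ] [175.67       254.48333333]
0.234 [175.42742859 255.07169302] [175.67       254.48333333]
0.236 [175.1579913  254.23793154] [175.67       254.48333333]
0.238 [174.88749204 253.4009243 ] [175.67       254.48333333]
```

View pics/s6.png

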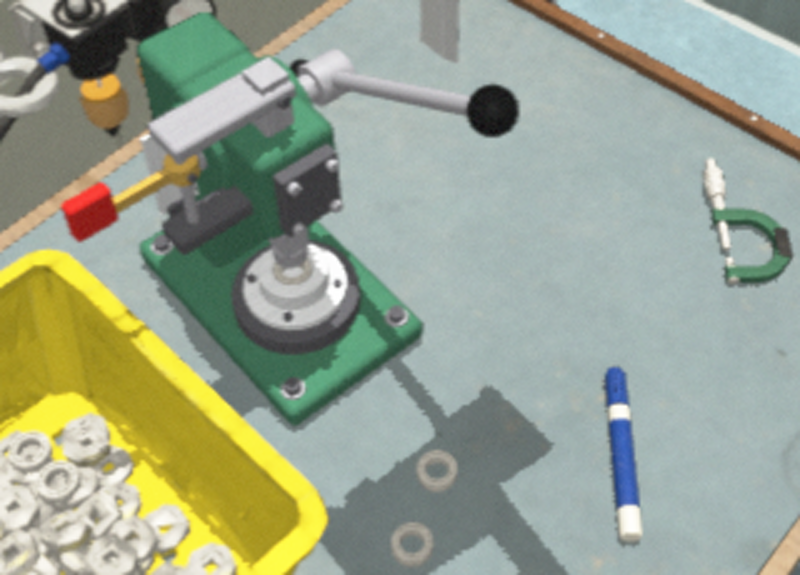

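The lever is back up with the ram raised. The collar stayed put (plate at z≈0.235, about 27 mm above its start), and the loose items are undisturbed. Handing in.

```bash
python3 -c "
from station import ctrl
print(ctrl.hand_in())"
```

```text
the job is handed in; nothing more can be done
None
```

I pressed the race home (the resistance firmed to about 12 N at the knob), slid the collar up until it touched the arm, swung the lever back up to about where it started, and handed the job in; the hand-in gave no verdict.

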